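# Set tweezer electrodes to the gap mark over a scaffold plate

### The job

Set up a pulse on the scaffold plate: first slide the chamber's clear cover with the blue knob off the treatment well until it is fully home over the empty control well, so that this stays protected. Then lift the sprung tweezer electrodes off their rest, squeeze them until the black pointer meets the red line of their scale (10 mm between the brass discs), and lower the discs into the open treatment well, one on each side of the white scaffold plate, centred and level, without pressing on the plate. Finish holding them there, steady at the mark and touching neither plate nor chamber; do not let go, and leave the other things on the bench where they stand.

Things in the scene. Friction and masses are not known exactly. Their poses are not given: they have to be found in the camera images.
- chamber: white two-well block (60x86 mm, blue guide rails) on a steel base plate 76x116x5 mm, fixed. Origin: centre of the underside, on the bench. x points roughly away from the robot; wells side by side along y: treatment well (with a white plate standing in it) at y -21 mm, empty control well at y +21 mm. Rails run along y, 25 to 30 mm either side of the middle, tops 31 mm above the bench
- treatment_well (a point): centre of the treatment well's mouth, at rim height, 24 mm above the bench; the well is 40 mm along the chamber's x, 32 mm along its y, floor 7 mm above the bench
- control_well (a point): centre of the control well's mouth, at rim height, 24 mm above the bench; same size as the treatment well
- scaffold: white ceramic scaffold plate, fixed upright in the middle of the treatment well: 14 mm long along its x (the chamber's x), 2 mm thick along y, 17 mm tall, in a black foot 18x7 mm whose top is 5.5 mm below the origin. Origin: centre of the plate, 15.5 mm above the bench
- cover (a joint): slide of the clear flat cover (46x40x2.5 mm), m along the chamber's +y: 0 = over the treatment well, 0.042 = end stop, over the control well. Stays where left; friction about 1.2 N
- cover_knob (a point): middle of the blue knob on the cover's centre, 39 mm above the bench. Knob: 18 mm along the chamber's x, 12 mm along y, from 28 to 46 mm above the bench, with a 22x16x2 mm foot; travels with the cover, whose top is 27 mm above the bench
- rest: fixed grey rest that carries the tweezers level, foot 128x64x6 mm. Origin on the bench; x points the way the tweezers point. The tweezers' finger plates lie at x -45 mm; an aluminium rear saddle (x -108 mm, posts to 64 mm high, 28 mm wide) and a front cross bar (x -13 mm, 64 mm wide, end lugs to 65 mm high) stay clear of the plates
- tweezers: loose sprung tweezer electrodes, about 48 g, level on the rest; lift them straight up. Origin: midway between the two blue finger plates, 60 mm above the bench on the rest; x forward to the electrodes, y to the left limb, z up. Plates: 30 mm along x, 4 mm thick, 16 mm tall (8 mm above and below the origin). Limbs are hinged in the black end 70 mm behind the origin and spring apart
- limb_left (a joint): closing angle of each limb, rad (both move alike): 0 = relaxed, discs 26 mm apart, plates 33 mm over their outer faces; 0.064 = red line, discs 10 mm, plates' outer faces parallel and 24 mm apart; limit 0.098, discs nearly touching. 1 mm less at the plates is 1.8 mm less at the discs. At the line each plate pushes back with about 4 N
- scale_line (a point): red line on the white scale blade, which is fixed to the left limb 31 mm ahead of the tweezers' origin and crosses above the right limb; when the black pointer on the right limb is level with this line the discs are 10 mm apart
- electrode_left (a point): centre of the inner face of the left brass electrode disc (9 mm across, 2 mm thick), at the limb's end that is bent straight down
- electrode_right (a point): centre of the inner face of the right brass disc; its distance from electrode_left is the gap
- electrode_middle (a point): point of the tweezers midway between the discs, 55 mm ahead of and 40 mm below the tweezers' origin; the discs and their shanks reach 4.5 mm lower and, at the line, 9 mm to either side
- wash_bottle: white wash bottle with a red cap and bent spout, 90x60x164 mm; bystander, to be left alone. Origin: centre of its underside
- bottle_blue: white reagent bottle with a blue cap, 55 mm across, 104 mm tall; bystander, to be left alone. Origin: centre of its underside
- bottle_white: white reagent bottle with a white cap, 43 mm across, 77 mm tall; bystander, to be left alone. Origin: centre of its underside
- bottle_red: white reagent bottle with a red cap, 47 mm across, 87 mm tall; bystander, to be left alone. Origin: centre of its underside
- petri: two stacked petri dishes, 59 mm across, 30 mm tall; bystander, to be left alone. Origin: centre of its underside
- label_roll: roll of yellowish labels, 59 mm across, 34 mm tall; bystander, to be left alone. Origin: centre of its underside
- cotton_jar: lidded glass jar of cotton balls, 68 mm across, 96 mm tall; bystander, to be left alone. Origin: centre of its underside

How it is judged (in metres and radians):
On the way, in this order (a step that is already met when the one before it is completed fails the run):
1. the cover is fully home over the control well, the tweezers still on their rest (value of joint cover above 0.0385 m and z of tweezers in the frame of rest below 0.07 m), for 0.2 s.
2. the tweezers are lifted clear of their rest (z of tweezers in the frame of rest above 0.075 m and contact force between tweezers and rest below 0.05 N), for 0.2 s.
At the end, for the whole second after the job is handed in: Cover within 3.5 mm of its stop over the control well. Tweezers held still by the gripper alone, level and along the plate within 0.2 rad, discs 8.5 to 11.5 mm apart, their midpoint within 5 mm of the plate's centre (3.3 mm across it), touching no chamber, plate or rest (value of joint cover above 0.0385 m and distance between electrode_left and electrode_right between 0.0085 and 0.0115 m and velocity of joint limb_left between -0.05 and 0.05 rad/s and x of electrode_middle in the frame of scaffold between -0.005 and 0.005 m and y of electrode_middle in the frame of scaffold between -0.0033 and 0.0033 m and z of electrode_middle in the frame of scaffold between -0.005 and 0.005 m and angle between the x axis of tweezers and the x axis of scaffold, either way round below 0.2 rad and angle between tweezers's own z axis and vertical below 0.2 rad and contact force between tweezers and the fingers above 1 N and contact force between tweezers and chamber below 0.1 N and contact force between tweezers and rest below 0.05 N and linear speed of tweezers below 0.02 m/s); the arm keeps its last pose, push and grip.
It fails at once if the scaffold plate is pressed with more than 4 N (contact force between anything else and scaffold above 4 N).
It fails at once if a bystander is moved by more than 15 mm (distance of any of wash_bottle, bottle_blue, bottle_white, bottle_red, petri, label_roll, cotton_jar from where it was at the start of the episode above 0.015 m).
It also fails if it takes over 58 s, if anything falls off the work surface, if the arm or the gripper's body presses on something with over 40 N, if the wrist force passes 120 N, or if a joint passes its speed limit or range.

### The arm

A 6-joint arm with a two-finger parallel gripper is mounted at the origin on the work surface; the furniture and walls round the work are solid. World frame = base frame: x ahead of the robot, y to its left, z up, the work surface at z = 0. Lengths are in mm, angles in rad, forces in N, time in s.
With the tool pointing down it reaches from about 350 to 875 mm from the base axis. Payload 4.2 kg.
Tool frame: the origin (TCP) lies midway between the tips of the shut fingers; the grasp point (between the pads) lies 19 mm behind it; z points along the fingers, y is the line along which they close (so a half turn about z gives the same grasp; the last joint's range is limited). The gripper opens to 85 mm and grips with 20 to 120 N. Pads are 22 mm wide; open, the fingers measure 114 mm over their backs; the gripper's body (76 mm by 85 mm) begins 54 mm behind the grasp point. The pads swing forward as they close: fully open they stand 13 mm farther back than shut.
Start: joints at [-0.906, 0.385, 0.008, 0, -1.194, -0.259], TCP at [246.734, -574.214, 200.812] pointing down, gripper open.
Joint ranges: [-3.14, 3.14], [-1.21, 2.06], [-1.07, 1.41], [-3.16, 2.05], [-2.99, -0.16], [-3.1, 3.1]. Speed limits (rad/s): [2.79, 2.79, 3.14, 3.14, 3.14, 3.14].

### API

Orientations are given as a unit quaternion [x, y, z, w].
In Python, from bench import read_state, get_image, job_done gives the robot as it stands.
- The arm moves only by the tool servo_tool, never from a script. Its arguments are lists of equal length, an entry for each row: "rotation": the turn, a rotation vector about the world's x, y, z scaled (see below), a list of three; "slide": the shift along the world's x, y, z scaled (see below), a list of three; "grip": the opening, from -1 (shut) to 1 (fully open). In form: {"rotation": [[rx, ry, rz], ...], "slide": [[tx, ty, tz], ...], "grip": [grip, ...]}. A call has 1 to 8 rows; each row is the pose to reach, as a shift and turn from the pose commanded when the call began, turning the shorter way round; what a row does not reach only later rows make up. The controller multiplies each number of a shift by 0.2 m and each number of a turn by 360 degrees. A row lasts 1/8 s, in which the tool goes at most 62.5 mm and 10.7 degrees, less where a joint would pass 70% of its speed; a pose out of reach is approached as far as the arm can. A call with a number of a shift or a turn outside -1 to 1 is refused whole. A call with a gripper value outside its range is refused whole. The fingers move at their own pace and stop on an object; the grip force is fixed at half the most. Time passes only in rows, so rows that repeat a pose let the fingers close. It gives the time, the measured TCP pose, the force, the opening and the grip force at its end, in the units of the state.
- read_state(): the state, without advancing time (a new reading comes with each control period).
- get_image(name): name is "scene" or "top" or "wrist"; returns a dict with "image" (420x560x3 uint8, red, green, blue), "depth" (420x560 float32, mm along the optical axis (not along the pixel's ray), 0 where there is no reading), "camera_matrix" (3x3 intrinsics, pixels), "rvec" (rotation vector, rad) and "tvec" (3), from world to camera coordinates, as OpenCV has them; the wrist camera has in their place "hand_eye" (4x4, takes a point from camera to tool coordinates, whose origin is the TCP and whose axes are the flange's). Camera axes: x right, y down, z forward; pixel columns grow to the right and rows downward; lengths in mm; the calibration is good to about 2 mm. A picture is of the moment at which its call begins: read the wrist's pose just before it.
- job_done(): hands the job in; it is judged then, once.
The state is a dict: "clock": time; "joints": joint angles; "joint_vel": joint speeds; "joint_efforts": joint torques, N m; "position": TCP position; "ee_rot": TCP orientation; "contact_force": force on the tool from outside, world axes, zero at the start; "wrist_torque": the same for the moment, N m; "gripper_width": finger opening in mm; "grasp_force": force on a finger pad.
Only numpy, scipy, OpenCV 4.12 (cv2) and the standard library are available. Lean on these libraries where they do the work, as an engineer would, in place of code of your own. Each camera call takes 0.05 s, during which the arm holds its last target. There are 200 camera calls.

## Working session

There is one attempt and no reset: what is moved stays moved. The work goes in short steps, Python scripts to look and compute and a tool call to move; the robot and the scene stay as the last step left them, time stands still between calls to the robot, and variables do not carry over. Pictures are saved under pics/ and viewed, at most 13 in all, crops included, and the job is handed in when it is done.

Besides the shell and the picture viewer there is one more tool, called after ">>>" as name(argument=value, ...) on one line, values as JSON. servo_tool: Moves the arm, as the interface text tells. Shifts and turns lie within -1 to 1; 1 stands for 0.2 m of shift or 360 degrees of turn. Its arguments: {"type":"object","properties":{"rotation":{"type":"array","items":{"type":"array","items":{"type":"number","minimum":-1,"maximum":1}}},"slide":{"type":"array","items":{"type":"array","items":{"type":"number","minimum":-1,"maximum":1}}},"grip":{"type":"array","items":{"type":"number"}}},"required":["rotation","slide","grip"]}

```bash
mkdir -p pics; ls
cat > h.py <<'E'
import numpy as np, cv2
from bench import read_state, get_image, job_done
from scipy.spatial.transform import Rotation as R
def cam(d,st=None):
    K=np.array(d["camera_matrix"],float)
    if "rvec" in d:
        Rm=cv2.Rodrigues(np.array(d["rvec"],float))[0]; t=np.array(d["tvec"],float).ravel()
        return K,Rm.T,-Rm.T@t
    H=np.array(d["hand_eye"],float); Rt=R.from_quat(st["ee_rot"]).as_matrix()
    return K,Rt@H[:3,:3],Rt@H[:3,3]+np.array(st["position"])
def ray(c,uv,z):
    K,Rc,o=c; uv=np.atleast_2d(uv).astype(float)
    d=np.c_[uv,np.ones(len(uv))]@np.linalg.inv(K).T@Rc.T
    return o+d*((z-o[2])/d[:,2])[:,None]
def proj(c,P):
    K,Rc,o=c; q=(np.atleast_2d(P)-o)@Rc@K.T
    return q[:,:2]/q[:,2:]
def pts(d,c,st=None):
    v,u=np.mgrid[:420,:560]; z=d["depth"]
    q=np.stack([u*z,v*z,z],-1)@np.linalg.inv(c[0]).T
    return q@c[1].T+c[2]
def save(n,im,s=1):
    cv2.imwrite("pics/"+n,cv2.resize(im[...,::-1],None,fx=s,fy=s,interpolation=cv2.INTER_CUBIC))
E
python3 - <<'E'
from h import *
import pickle
s=read_state();print(s)
for n in("scene","top"):
    d=get_image(n);pickle.dump(d,open(n+".pkl","wb"));save(n+".png",d["image"],1.4);c=cam(d);print(n,c[2],c[1][:,2])
E
```

```text
pics
{'clock': 0.0, 'joints': array([-9.06396917e-01,  3.85543476e-01,  6.63762683e-03, -4.85592103e-04,
       -1.19401684e+00, -2.58610658e-01]), 'joint_vel': array([-0.00041886, -0.00173651, -0.00117047,  0.00113031, -0.00108373,
       -0.00129279]), 'joint_efforts': array([-1.33097528e-03, -3.92292452e+01,  1.88400275e+01,  4.18623939e+00,
       -4.68924176e-03, -3.13563874e-05]), 'position': array([ 246.47541733, -573.64018545,  199.73616876]), 'ee_rot': array([-2.01417322e-01,  9.79504916e-01,  1.05244518e-03, -2.71369773e-04]), 'contact_force': array([0.86360545, 0.37370611, 1.10938987]), 'wrist_torque': array([-0.00178236, -0.05972521, -0.03029764]), 'grasp_force': 0.0, 'gripper_width': 85.38941218537461}
scene [-165.86799783  522.67635359  577.27642552] [ 0.60811023 -0.59720648 -0.52301661]
top [ 386.29876954  -89.21320602 1294.94289391] [ 5.02715080e-02 -5.58657193e-04 -9.98735432e-01]
```

View pics/top.png

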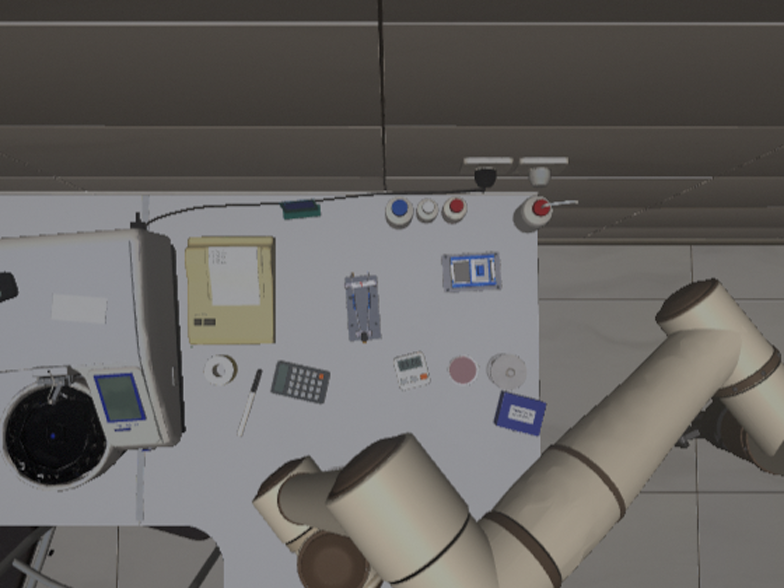

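View pics/scene.png

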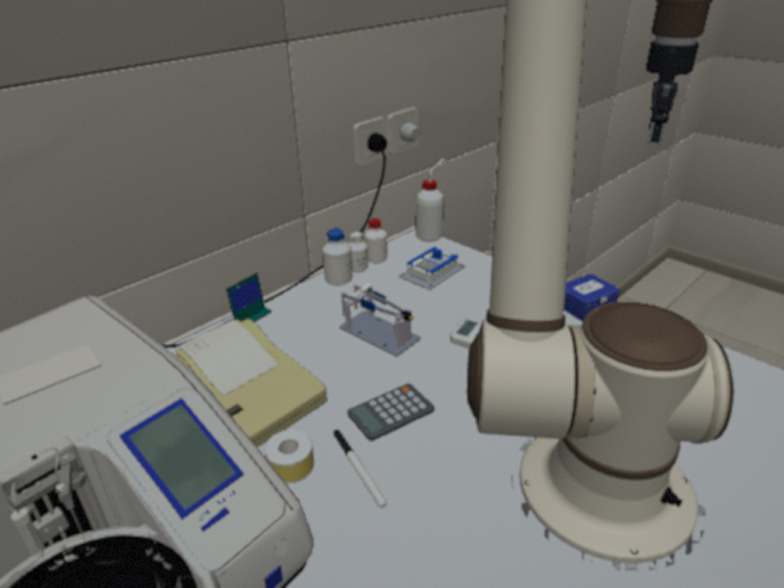

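The top view shows the chamber at (471,271), with its blue knob at (480,269), and the tweezers on their rest at (363,305), pointing up (+x). The bottles stand behind them. Next I'll get rough positions.

Run:
```python
from h import *
import pickle
d=pickle.load(open("top.pkl","rb"));c=cam(d)
for n,uv,z in [("chamber",(471.5,271.5),5),("knob",(480,269),46),("rest",(363,307),6),("tw end",(364,337),60),("bluecap",(400,208),104),("whitecap",(428,208),77),("redcap",(456,207),87),("wash",(541,207),160),("cham R",(500,271),5),("cham L",(443,272),5)]:
    print(n,ray(c,np.array(uv)/1.4,z).round(1))
im=d["image"];hsv=cv2.cvtColor(im,cv2.COLOR_RGB2HSV)
m=cv2.inRange(hsv,(100,120,60),(125,255,255))
n,l,s,ce=cv2.connectedComponentsWithStats(m)
for i in range(1,n):
    if s[i,4]>8: print(s[i],ce[i].round(2),ray(c,ce[i],46).round(1))
s=read_state();print(R.from_quat(s["ee_rot"]).as_matrix().round(3)); print(np.round(get_image("wrist")["hand_eye"],3))
```

```text
chamber [[ 493.3 -256.     5. ]]
knob [[ 494.8 -267.2   46. ]]
rest [[422.3 -39.5   6. ]]
tw end [[363.7 -43.6  60. ]]
bluecap [[ 603.1 -111.4  104. ]]
whitecap [[ 608. -165.   77.]]
redcap [[ 608.1 -217.    87. ]]
wash [[ 594.8 -359.4  160. ]]
cham R [[ 494.4 -312.9    5. ]]
cham L [[ 492.3 -199.1    5. ]]
[280 143  11  11  94] [285.02 148.01] [[ 615.2 -110.6   46. ]]
[322 182  31   8  58] [337.57 183.66] [[ 517.9 -253.    46. ]]
[349 186   1  12  12] [349.  191.5] [[ 496.5 -283.8   46. ]]
[340 190   6   7  35] [342.34 193.  ] [[ 492.5 -265.8   46. ]]
[323 196  31   9  69] [338.13 202.49] [[ 466.7 -254.2   46. ]]
[ 67 267  37  34 183] [ 85.72 281.54] [[254. 424.  46.]]
[355 281  34  30 464] [371.92 295.59] [[ 216.9 -343.2   46. ]]
[ 80 300  11   1  11] [ 85. 300.] [[204.9 424.8  46. ]]
[[-0.919 -0.395 -0.001]
 [-0.395  0.919  0.002]
 [ 0.     0.002 -1.   ]]
[[-0.00000e+00 -9.60000e-01 -2.80000e-01  7.18090e+01]
 [ 1.00000e+00 -0.00000e+00 -1.00000e-03 -1.38000e-01]
 [ 1.00000e-03 -2.80000e-01  9.60000e-01 -1.73587e+02]
 [ 0.00000e+00  0.00000e+00  0.00000e+00  1.00000e+00]]
```

>>> servo_tool(rotation=[[0, 0, -0.03], [0, 0, -0.0647], [0, 0, -0.0647], [0, 0, -0.0647], [0, 0, -0.0647]], slide=[[0.6, 0.8, 0], [0.6, 0.8, 0], [0.6, 0.8, 0], [0.6, 0.8, 0], [0.6, 0.8, 0]], grip=[1, 1, 1, 1, 1])

```text
clock: 0.78
position: [367.5, -413.0, 200.8]
ee_rot: [-0.001, 1.0, 0.0, -0.0]
contact_force: [-0.3, 0.4, 0.6]
gripper_width: 85.1
grasp_force: 0.0
```

>>> servo_tool(rotation=[[0, 0, 0], [0, 0, 0], [0, 0, 0], [0, 0, 0], [0, 0, 0]], slide=[[0.5, 0.75, -0.2], [0.5, 0.75, -0.2], [0.5, 0.75, -0.2], [0.5, 0.75, -0.2], [0.5, 0.75, -0.2]], grip=[1, 1, 1, 1, 1])

```text
clock: 1.4
position: [466.4, -264.9, 160.7]
ee_rot: [0.001, 1.0, -0.0, -0.0]
contact_force: [-0.1, 0.2, 0.1]
gripper_width: 85.3
grasp_force: 0.0
```

Run:
```python
from h import *
import pickle
s=read_state();d=get_image("wrist");pickle.dump((s,d),open("w1.pkl","wb"));save("w1.png",d["image"],1.4);print(s["position"],s["ee_rot"],s["clock"])
```

```text
[ 466.44679813 -264.92481699  160.67788415] [ 5.99502473e-04  9.99999774e-01 -6.26383395e-05 -2.97104633e-04] 1.4
```

View pics/w1.png

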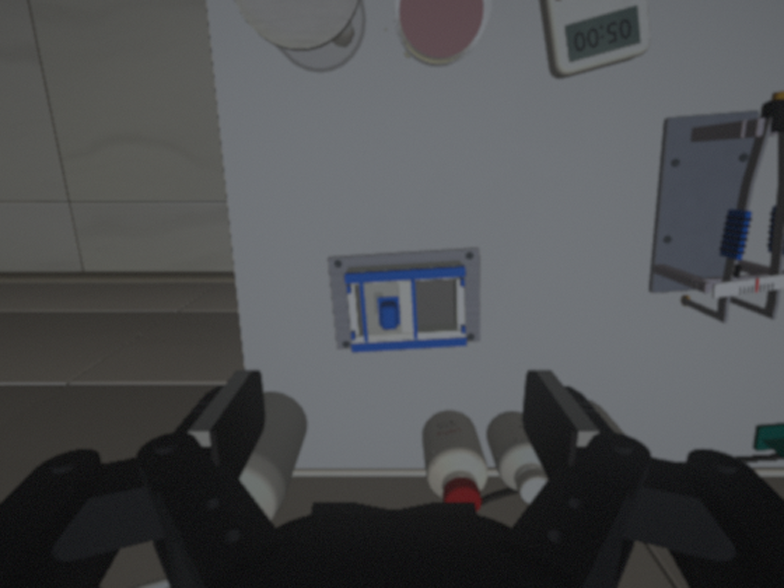

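The wrist view has +y to the right and +x down. It shows the chamber at (404,298), the knob at (388,310) on the left, and an open dark well on the right. The tweezers and their scale are at the right edge. I'll measure the chamber and knob now.

Run:
```python
from h import *
import pickle
s,d=pickle.load(open("w1.pkl","rb"));c=cam(d,s);im=d["image"];P=pts(d,c)
print("bench z",P[150,300],P[178,243])
hsv=cv2.cvtColor(im,cv2.COLOR_RGB2HSV)
m=cv2.inRange(hsv,(100,120,50),(125,255,255));m[:170]=0;m[260:]=0;m[:,400:]=0
n,l,st,ce=cv2.connectedComponentsWithStats(m)
for i in range(1,n):
    if st[i,4]>8:
        v,u=np.where(l==i); r=cv2.minAreaRect(np.c_[u,v].astype(np.float32))
        q=P[l==i]
        print(st[i],ce[i].round(1),"z31",ray(c,r[0],31).round(1),ray(c,cv2.boxPoints(r),31).round(1)[:,:2].tolist(),"depthz",np.percentile(q[:,2],[5,50,95]).round(1),"med",np.median(q,0).round(1))
# points by height
for lo,hi in((3,8),(21,26),(26,29.5),(30,33),(40,50)):
    k=(P[...,2]>lo)&(P[...,2]<hi)&(abs(P[...,0]-493)<60)&(abs(P[...,1]+256)<75)&(d["depth"]>0)
    q=P[k][:,:2].astype(np.float32)
    if len(q)>10: print(lo,hi,len(q),cv2.minAreaRect(q),q.mean(0))
```

```text
bench z [ 4.24521736e+02 -2.45507657e+02  3.26928258e-01] [ 4.54110176e+02 -3.06333947e+02  5.61229645e-02]
[246 190  86  53 757] [286.3 201.1] z31 [[ 487.4 -256.4   31. ]] [[465.8, -300.4], [459.8, -216.3], [509.9, -210.7], [516.5, -298.6]] depthz [27.6 31.4 32.9] med [ 467.4 -257.6   31.4]
[248 204   2   5  10] [248.5 206. ] z31 [[ 476.9 -298.    31. ]] [[474.9, -298.5], [474.9, -297.5], [479.0, -297.6], [479.0, -298.6]] depthz [28.5 29.5 30.9] med [ 477.4 -298.1   29.5]
[270 212  15  23 293] [277.4 222.7] z31 [[ 495. -269.   31.]] [[484.0, -276.9], [482.7, -263.1], [506.3, -261.0], [507.6, -275.1]] depthz [28.8 45.4 47.5] med [ 490.  -269.3   45.4]
[251 242  82   9 393] [291.5 246. ] z31 [[ 519.9 -254.6   31. ]] [[519.5, -296.9], [514.5, -212.8], [520.2, -212.3], [525.3, -296.7]] depthz [30.8 31.9 32.9] med [ 519.7 -254.2   31.9]
3 8 2835 ((486.9432067871094, -251.24392700195312), (135.11721801757812, 107.80968475341797), 83.92252349853516) [ 484.74472 -252.54533]
21 26 802 ((491.6567077636719, -256.5387268066406), (56.153297424316406, 85.90658569335938), 3.2912850379943848) [ 497.26617 -252.30048]
26 29.5 1430 ((491.108154296875, -256.6322937011719), (54.94761276245117, 84.86620330810547), 3.575676918029785) [ 492.50314 -268.4709 ]
30 33 1116 ((493.7490539550781, -256.7989196777344), (60.533878326416016, 85.35758972167969), 3.3774468898773193) [ 492.1299 -256.4941]
40 50 219 ((494.0113220214844, -269.42791748046875), (17.202816009521484, 11.783061027526855), 0.04129056632518768) [ 493.25565 -269.48846]
```

>>> servo_tool(rotation=[[0, 0, 0.0094], [0, 0, 0.0094], [0, 0, 0.0094], [0, 0, 0.0094], [0, 0, 0.0094], [0, 0, 0.0094], [0, 0, 0.0094], [0, 0, 0.0094]], slide=[[0.135, -0.0225, -0.2], [0.135, -0.0225, -0.4], [0.135, -0.0225, -0.55], [0.135, -0.0225, -0.633], [0.135, -0.0225, -0.633], [0.135, -0.0225, -0.633], [0.135, -0.0225, -0.633], [0.135, -0.0225, -0.633]], grip=[0, 0, 0, 0, 0, -1, -1, -1])

```text
clock: 2.45
position: [494.2, -268.9, 35.1]
ee_rot: [-0.029, 1.0, -0.0, 0.001]
contact_force: [-0.9, 0.8, 0.4]
gripper_width: -0.0
grasp_force: 0.0
```

>>> servo_tool(rotation=[[0, 0, 0], [0, 0, 0], [0, 0, 0], [0, 0, 0]], slide=[[0, 0, 0], [0, 0, 0], [0, 0, 0], [0, 0, 0]], grip=[-1, -1, -1, -1])

```text
clock: 2.95
position: [493.7, -268.7, 34.2]
ee_rot: [-0.029, 1.0, 0.0, -0.0]
contact_force: [0.5, 0.9, -0.7]
gripper_width: 0.1
grasp_force: 0.0
```

Run:
```python
from h import *
s=read_state();d=get_image("wrist");save("w2.png",d["image"],1.4);print(s["position"],s["gripper_width"])
d=get_image("top");save("t2.png",d["image"][140:250,260:420],5)
d=get_image("scene");save("s2.png",d["image"][150:240,230:360],6)
```

```text
[ 493.70766702 -268.65556418   34.15412838] 0.11279272987994976
```

View pics/w2.png

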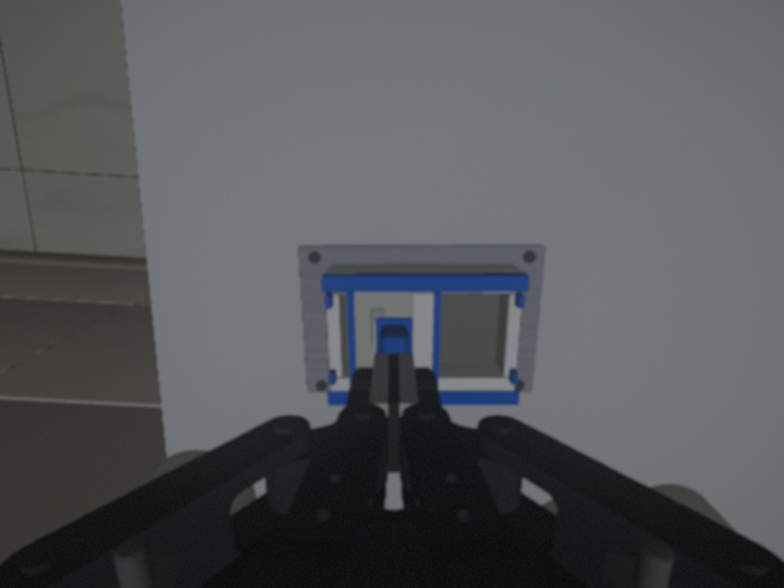

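View pics/s2.png

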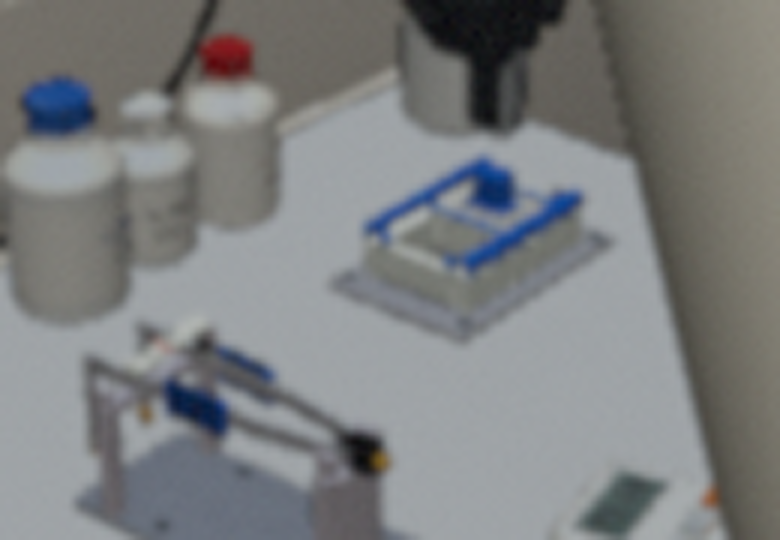

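The scene crop shows the shut gripper's tip (about (485,125)) above or behind the knob (492,185), not around it. I'll check the actual tip position using scene depth.

Run:
```python
from h import *
for n in("scene","top"):
    d=get_image(n);c=cam(d);P=pts(d,c);s=read_state()
    print(n,"tcp proj",proj(c,s["position"]),"knobtop proj",proj(c,[493.5,-269.4,46]))
    im=d["image"].max(2)
    k=(im<60)&(abs(P[...,0]-494)<70)&(abs(P[...,1]+268)<70)&(P[...,2]>20)&(P[...,2]<400)
    q=P[k];print(len(q)); 
    if len(q): o=np.argsort(q[:,2]);print(q[o[:25]].round(0).tolist())
    b=cv2.inRange(cv2.cvtColor(d["image"],cv2.COLOR_RGB2HSV),(100,120,50),(125,255,255))>0
    k=b&(abs(P[...,0]-494)<20)&(abs(P[...,1]+266)<20)&(P[...,2]>33);v,u=np.where(k)
    if k.any(): print("knob",P[k].mean(0),u.mean(),v.mean(),P[k][:,2].max())
print(s["joints"].tolist())
```

```text
scene tcp proj [[311.76908684 181.26194878]] knobtop proj [[312.09146762 177.32048759]]
1546
[[486.0, -259.0, 74.0], [489.0, -255.0, 75.0], [494.0, -256.0, 76.0], [485.0, -254.0, 77.0], [486.0, -259.0, 77.0], [488.0, -254.0, 79.0], [486.0, -255.0, 79.0], [493.0, -255.0, 79.0], [494.0, -253.0, 80.0], [486.0, -259.0, 80.0], [497.0, -255.0, 81.0], [489.0, -254.0, 81.0], [486.0, -255.0, 82.0], [492.0, -253.0, 83.0], [488.0, -257.0, 83.0], [489.0, -255.0, 83.0], [496.0, -254.0, 84.0], [484.0, -257.0, 84.0], [492.0, -254.0, 86.0], [486.0, -258.0, 86.0], [488.0, -253.0, 88.0], [496.0, -254.0, 88.0], [482.0, -274.0, 88.0], [484.0, -252.0, 89.0], [482.0, -270.0, 89.0]]
knob [ 490.55802078 -263.93819702   40.88831075] 311.5625 180.03125 48.445020281833195
top tcp proj [[342.81539503 192.9047546 ]] knobtop proj [[343.68268024 192.61571101]]
78
[[481.0, -245.0, 116.0], [483.0, -244.0, 125.0], [481.0, -238.0, 126.0], [483.0, -241.0, 128.0], [480.0, -241.0, 128.0], [480.0, -235.0, 129.0], [480.0, -233.0, 130.0], [483.0, -238.0, 132.0], [482.0, -235.0, 134.0], [480.0, -225.0, 136.0], [480.0, -222.0, 138.0], [479.0, -219.0, 139.0], [482.0, -232.0, 140.0], [483.0, -223.0, 152.0], [481.0, -223.0, 152.0], [483.0, -220.0, 153.0], [478.0, -215.0, 154.0], [478.0, -212.0, 156.0], [483.0, -212.0, 156.0], [481.0, -215.0, 157.0], [483.0, -217.0, 157.0], [480.0, -219.0, 158.0], [483.0, -210.0, 158.0], [480.0, -212.0, 160.0], [483.0, -214.0, 160.0]]
[-0.21016674509468228, 0.4550061802552408, -0.3554797935846052, 5.9271195309044676e-05, -0.7603863403554549, -1.3022967854845018]
```

Run:
```python
from h import *
s=read_state();d=get_image("wrist");c=cam(d,s);P=pts(d,c)
print(s["position"],"tcp px",proj(c,s["position"])*1.4,"knob top px",proj(c,[493.5,-269.4,46])*1.4)
for u,v in((393,335),(393,345),(385,360),(393,360),(400,375),(385,395),(393,430),(430,380),(393,470),(393,322)):
    print(u,v,P[int(v/1.4),int(u/1.4)].round(1),d["image"][int(v/1.4),int(u/1.4)])
```

```text
[ 493.72020709 -268.72783621   34.18701899] tcp px [[394.36701547 344.32557041]] knob top px [[392.76138233 355.09182461]]
393 335 [ 485.7 -270.2   43.5] [29 43 76]
393 345 [ 488.8 -270.    46.3] [ 30  62 122]
385 360 [ 482.8 -272.5   74.4] [55 56 59]
393 360 [ 482.1 -270.2   75.6] [31 31 37]
400 375 [ 482.1 -268.1   85.5] [45 47 49]
385 395 [ 483.  -272.1   97.4] [51 52 54]
393 430 [ 490.2 -269.7  103.3] [33 34 37]
430 380 [ 486.  -257.9   80.4] [32 30 38]
393 470 [ 502.6 -269.   103.4] [30 32 33]
393 322 [ 485.8 -270.2   28.3] [ 32  62 119]
```

The wrist depth puts the real fingertips at z≈74 when 34 is reported. The scene view agrees, so the tips stop about 39 mm short of the stated TCP. I'll open, go that much lower and watch the force.

>>> servo_tool(rotation=[[0, 0, 0], [0, 0, 0], [0, 0, 0], [0, 0, 0], [0, 0, 0], [0, 0, 0], [0, 0, 0], [0, 0, 0]], slide=[[0, 0, 0], [0, 0, 0], [0, 0, 0], [0, 0, 0], [0, 0, -0.06], [0, 0, -0.11], [0, 0, -0.15], [0, 0, -0.175]], grip=[0, 0, 0, 0, 0, 0, 0, 0])

```text
clock: 4.25
position: [493.3, -268.6, -1.7]
ee_rot: [-0.029, 1.0, 0.0, -0.001]
contact_force: [0.1, -0.0, 0.2]
gripper_width: 42.7
grasp_force: 0.0
```

>>> servo_tool(rotation=[[0, 0, 0], [0, 0, 0], [0, 0, 0], [0, 0, 0], [0, 0, 0]], slide=[[0, 0, 0], [0, 0, 0], [0, 0, 0], [0, 0, 0], [0, 0, 0]], grip=[-1, -1, -1, -1, -1])

```text
clock: 4.88
position: [493.9, -268.8, -0.5]
ee_rot: [-0.029, 1.0, -0.0, 0.0]
contact_force: [-0.3, 0.3, 1.2]
gripper_width: 10.5
grasp_force: 60.5
```

Run:
```python
from h import *
s=read_state();d=get_image("wrist");c=cam(d,s);P=pts(d,c);print(s["position"],s["contact_force"])
k=(P[...,2]<110)&(P[...,2]>33)&(abs(P[...,1]+269)<40)&(abs(P[...,0]-485)<9)
q=P[k];print(len(q));o=np.argsort(q[:,2]);print(q[o[:200:12]].round(0).tolist())
d=get_image("scene");save("s3.png",d["image"][150:240,230:360],6)
```

```text
[ 493.91670167 -268.80910006   -0.50252643] [-0.34375414  0.29343651  1.17766749]
17061
[[486.0, -273.0, 33.0], [487.0, -275.0, 34.0], [486.0, -266.0, 34.0], [486.0, -267.0, 35.0], [482.0, -259.0, 35.0], [485.0, -268.0, 35.0], [484.0, -277.0, 36.0], [483.0, -278.0, 36.0], [486.0, -269.0, 36.0], [487.0, -274.0, 37.0], [483.0, -280.0, 37.0], [483.0, -275.0, 37.0], [483.0, -262.0, 37.0], [488.0, -283.0, 37.0], [483.0, -264.0, 37.0], [486.0, -255.0, 38.0], [483.0, -281.0, 38.0]]
```

>>> servo_tool(rotation=[[0, 0, 0], [0, 0, 0], [0, 0, 0], [0, 0, 0], [0, 0, 0], [0, 0, 0], [0, 0, 0]], slide=[[-0.002, 0.035, 0], [-0.004, 0.07, 0], [-0.006, 0.105, 0], [-0.008, 0.135, 0], [-0.0095, 0.16, 0], [-0.0104, 0.175, 0], [-0.0104, 0.175, 0]], grip=[-1, -1, -1, -1, -1, -1, -1])

```text
clock: 5.85
position: [491.9, -234.5, -0.5]
ee_rot: [-0.029, 1.0, -0.001, 0.0]
contact_force: [-1.1, -4.8, 3.6]
gripper_width: 10.3
grasp_force: 61.1
```

>>> servo_tool(rotation=[[0, 0, 0], [0, 0, 0], [0, 0, 0]], slide=[[0, 0.005, 0], [0, 0.008, 0], [0, 0.008, 0]], grip=[-1, -1, -1])

```text
clock: 6.22
position: [491.8, -234.4, -0.5]
ee_rot: [-0.029, 1.0, -0.001, 0.0]
contact_force: [-1.0, -11.6, 1.3]
gripper_width: 10.4
grasp_force: 60.9
```

>>> servo_tool(rotation=[[0, 0, 0], [0, 0, 0], [0, 0, 0], [0, 0, 0], [0, 0, 0], [0, 0, 0], [0, 0, 0], [0, 0, 0]], slide=[[0, -0.008, 0], [0, -0.008, 0], [0, -0.008, 0], [0, -0.008, 0], [0, -0.008, 0.2], [0, -0.05, 0.5], [-0.1, -0.1, 0.6], [-0.1, -0.1, 0.6]], grip=[-1, 0, 0, 0, 0.5, 1, 1, 1])

```text
clock: 7.22
position: [471.8, -252.4, 121.1]
ee_rot: [-0.029, 1.0, -0.0, 0.002]
contact_force: [0.3, -0.1, 0.0]
gripper_width: 85.6
grasp_force: 0.0
```

Run:
```python
from h import *
import pickle
s=read_state();d=get_image("wrist");pickle.dump((s,d),open("w4.pkl","wb"));save("w4.png",d["image"][100:300,150:430],2.8);print(s["position"])
```

```text
[ 471.84231081 -252.39178812  121.05012835]
```

View pics/w4.png

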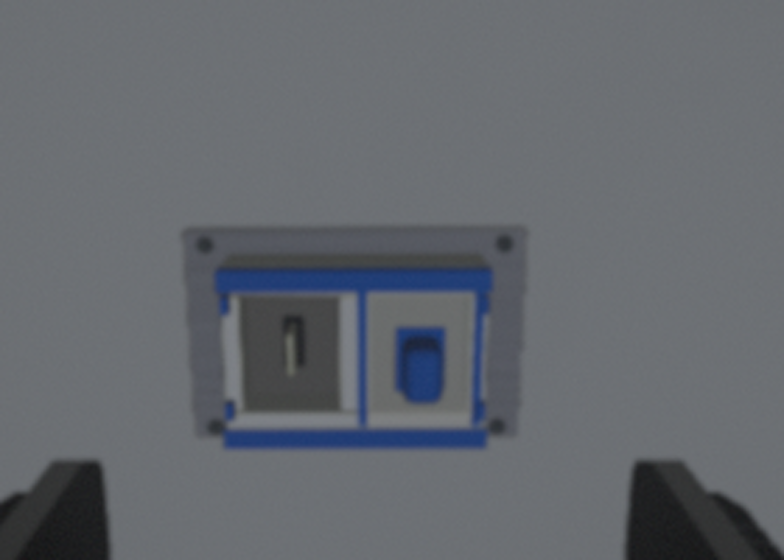

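The cover is now over the control well on the right, and the white scaffold plate with its black foot is visible in the open well at crop (292,345). I'll measure the plate, knob and chamber.

Run:
```python
from h import *
import pickle
s,d=pickle.load(open("w4.pkl","rb"));c=cam(d,s);im=d["image"];P=pts(d,c)
a=lambda x,y:(150+x/2.8,100+y/2.8)
g=im[210:238,247:266].astype(int).mean(2).astype(int);print(g[::1].tolist().__repr__().replace("],","],\n"))
print("plate top ends z24",ray(c,[a(289,332),a(292,374)],24).round(1).tolist())
for lo,hi in((21,26),(26,29),(30,33),(40,50)):
    k=(P[...,2]>lo)&(P[...,2]<hi)&(abs(P[...,0]-493)<50)&(abs(P[...,1]+256)<50)&(d["depth"]>0)
    q=P[k][:,:2].astype(np.float32);print(lo,hi,len(q),cv2.minAreaRect(q),q.mean(0))
k=(P[...,2]>8)&(P[...,2]<28)&(abs(P[...,0]-494)<14)&(abs(P[...,1]+276)<10);q=P[k];print(len(q),q[q[:,2]>20].round(1).tolist())
```

```text
[[72, 72, 70, 71, 71, 71, 71, 72, 71, 71, 71, 71, 70, 71, 71, 71, 71, 72, 72],
 [70, 72, 72, 71, 71, 69, 68, 67, 68, 68, 68, 69, 71, 71, 72, 71, 71, 71, 70],
 [71, 72, 70, 68, 64, 58, 58, 58, 59, 59, 60, 67, 69, 70, 70, 70, 71, 69, 71],
 [71, 71, 69, 64, 56, 47, 44, 44, 44, 44, 49, 60, 67, 72, 70, 72, 71, 71, 72],
 [72, 70, 70, 62, 50, 40, 39, 41, 37, 37, 43, 55, 65, 71, 72, 71, 72, 71, 71],
 [71, 72, 68, 62, 49, 42, 43, 47, 45, 39, 40, 52, 64, 70, 70, 73, 70, 71, 71],
 [71, 71, 69, 63, 49, 44, 50, 55, 52, 42, 44, 52, 65, 70, 71, 71, 71, 71, 71],
 [71, 71, 69, 62, 51, 49, 55, 58, 52, 43, 42, 53, 65, 70, 70, 71, 71, 70, 70],
 [71, 70, 71, 65, 54, 55, 62, 63, 54, 43, 42, 50, 63, 69, 72, 71, 70, 71, 70],
 [71, 70, 70, 65, 61, 69, 78, 71, 57, 42, 43, 51, 62, 68, 71, 71, 72, 71, 70],
 [71, 69, 70, 66, 67, 81, 93, 83, 59, 44, 41, 51, 61, 70, 71, 71, 71, 70, 71],
 [70, 71, 70, 67, 71, 89, 100, 87, 62, 44, 41, 49, 63, 68, 71, 72, 70, 71, 70],
 [70, 70, 71, 68, 69, 90, 102, 89, 63, 44, 41, 49, 61, 69, 72, 70, 71, 70, 72],
 [72, 70, 71, 66, 68, 87, 102, 89, 64, 46, 40, 48, 64, 68, 70, 71, 72, 
[... 2089 characters left out ...]
.1, 24.5], [492.0, -277.2, 24.9], [492.9, -276.5, 22.4], [493.3, -278.1, 24.2], [493.1, -277.2, 24.6], [494.0, -276.5, 21.9], [494.3, -278.1, 24.2], [493.9, -277.1, 25.0], [494.7, -276.4, 22.6], [495.3, -278.1, 24.0], [495.0, -277.1, 24.8], [495.5, -276.3, 23.1], [496.0, -278.0, 24.6], [496.2, -277.1, 24.2], [496.1, -276.2, 24.1], [496.8, -277.9, 25.2], [497.1, -277.1, 24.3], [497.5, -276.3, 23.1], [498.5, -278.0, 23.2], [498.4, -277.1, 23.4], [498.1, -276.2, 23.9], [498.9, -277.9, 24.6], [498.9, -277.0, 24.5], [498.6, -276.0, 25.3], [500.2, -277.9, 23.9], [499.9, -277.0, 24.6], [500.1, -276.1, 23.7], [501.3, -277.9, 23.6], [500.8, -276.9, 24.8], [500.7, -276.0, 24.8], [502.0, -276.9, 24.2]]
```

>>> servo_tool(rotation=[[0, 0, 0], [0, 0, 0], [0, 0, 0], [0, 0, 0], [0, 0, 0], [0, 0, 0]], slide=[[-0.1, 0.2, 0.2], [-0.2, 0.5, 0.2], [-0.285, 0.8, 0.2], [-0.285, 1, 0.2], [-0.285, 1, 0.2], [-0.285, 1, 0.2]], grip=[1, 1, 1, 1, 1, 1])

```text
clock: 8.02
position: [414.4, -51.9, 158.3]
ee_rot: [-0.03, 1.0, -0.0, -0.001]
contact_force: [-0.5, -0.6, 0.5]
gripper_width: 85.4
grasp_force: 0.0
```

Run:
```python
from h import *
import pickle
s=read_state();d=get_image("wrist");pickle.dump((s,d),open("w5.pkl","wb"));save("w5.png",d["image"],1.4);print(s["position"])
c=cam(d,s);P=pts(d,c);hsv=cv2.cvtColor(d["image"],cv2.COLOR_RGB2HSV)
m=cv2.inRange(hsv,(100,130,40),(125,255,255))
n,l,st,ce=cv2.connectedComponentsWithStats(m)
for i in range(1,n):
    if st[i,4]>30:
        q=P[l==i];r=cv2.minAreaRect(q[:,:2].astype(np.float32));print(st[i],ce[i].round(1),np.median(q,0).round(1),np.percentile(q[:,2],[5,95]).round(1),r)
```

```text
[414.41718165 -51.9414657  158.28848841]
[277 211   5  32  75] [279.1 226. ] [432.4 -53.1  68.6] [67.5 69.7] ((433.5966796875, -53.09030532836914), (28.33064842224121, 2.698268175125122), 1.185523509979248)
[309 211   6  31  84] [311.7 225.5] [429.9 -24.3  68.5] [67.4 69.5] ((393.135009765625, -36.50910186767578), (107.28548431396484, 7.019195556640625), 17.955806732177734)
[  36  232   91   45 1036] [ 88.2 246.7] [ 471.2 -237.1   31.9] [28.5 46.9] ((440.8569641113281, -161.80441284179688), (78.164794921875, 276.5882568359375), 27.03429412841797)
[ 47 280  81   5 393] [ 86.9 282. ] [ 519.6 -252.7   32. ] [31.  33.3] ((452.1546630859375, -162.8533172607422), (48.76310729980469, 300.76580810546875), 36.4554328918457)
```

View pics/w5.png

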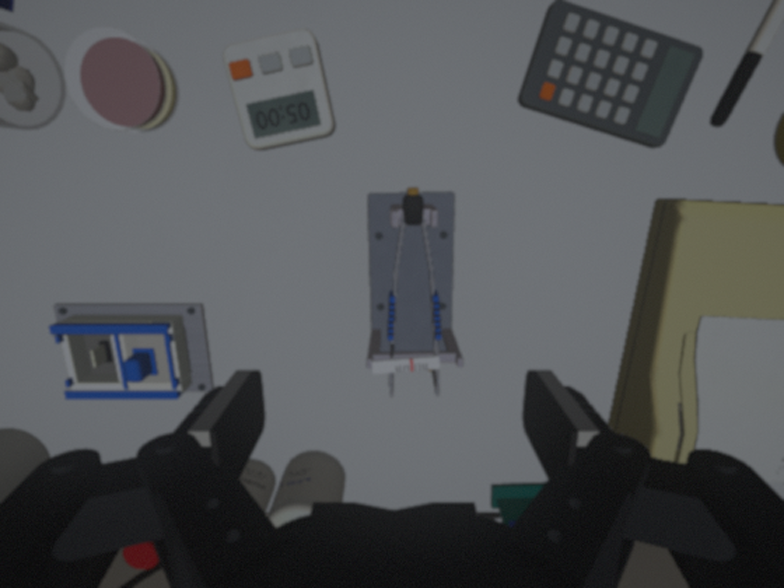

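The tweezers lie on the rest with blue plates at (391,316) and (436,316), the black end at (412,208), and the scale with its red line at (411,364). Now the exact grasp pose and yaw.

Run:
```python
from h import *
import pickle
s,d=pickle.load(open("w5.pkl","rb"));c=cam(d,s);P=pts(d,c);im=d["image"];hsv=cv2.cvtColor(im,cv2.COLOR_RGB2HSV)
m=cv2.inRange(hsv,(100,130,40),(125,255,255));n,l,st,ce=cv2.connectedComponentsWithStats(m)
cs=[]
for i in range(1,n):
    if st[i,4]>30 and st[i,0]>200:
        v,u=np.where(l==i);r=ray(c,np.c_[u,v],68);lo,hi=np.percentile(r,[2,98],0)
        f=np.polyfit(r[:,0],r[:,1],1);print("plate",r.mean(0),lo,hi,"slope",f[0]);cs.append((lo+hi)/2)
# black end
k=(im.max(2)<60);k[:135]=0;k[165:]=0;k[:,:280]=0;k[:,310:]=0
v,u=np.where(k);r=ray(c,np.c_[u,v],66);print("black",len(u),np.median(P[k],0),r.mean(0),r.min(0),r.max(0))
mid=np.mean(cs,0);b=r.mean(0);print("mid",mid,"yaw",np.arctan2(*(mid-b)[[1,0]]))
# rest foot from depth plane ~6
k=(P[...,2]>3.5)&(P[...,2]<9)&(abs(P[...,1]+40)<45)&(P[...,0]>330)&(P[...,0]<500)
q=P[k][:,:2].astype(np.float32);print("foot",cv2.minAreaRect(q),len(q))
red=cv2.inRange(hsv,(0,110,60),(8,255,255))|cv2.inRange(hsv,(172,110,60),(180,255,255));red[:250]=0;red[275:]=0;red[:,:270]=0;red[:,330:]=0
v,u=np.where(red>0);print("red",len(u),u.mean(),v.mean(),P[red>0].mean(0) if len(u) else 0)
```

```text
plate [432.63439657 -53.09965723  68.        ] [419.17178744 -54.53271216  68.        ] [447.34986667 -51.81910674  68.        ] slope 0.016323179766859226
plate [430.49515937 -24.17910839  68.        ] [417.13887633 -27.10644883  68.        ] [444.94946604 -21.03572034  68.        ] slope 0.14778433350026748
black 291 [365.00717253 -43.94408068  66.03839657] [365.09177047 -43.89561123  66.        ] [356.54491356 -51.26447043  66.        ] [374.14085731 -36.30729598  66.        ]
mid [432.15249912 -38.62349702  68.        ] yaw 0.07845564389122524
foot ((419.1462097167969, -39.406768798828125), (126.14225006103516, 64.00222778320312), 4.170689105987549) 5215
red 0 nan nan 0<stdin>:18: RuntimeWarning: Mean of empty slice.
  ret = ret.dtype.type(ret / rcount)
```

>>> servo_tool(rotation=[[0, 0, 0.003], [0, 0, 0.003], [0, 0, 0.003], [0, 0, 0.003], [0, 0, 0.003], [0, 0, 0.003], [0, 0, 0.003], [0, 0, 0.003]], slide=[[0.087, 0.0665, -0.1], [0.087, 0.0665, -0.3], [0.087, 0.0665, -0.5], [0.087, 0.0665, -0.6], [0.087, 0.0665, -0.7], [0.087, 0.0665, -0.756], [0.087, 0.0665, -0.756], [0.087, 0.0665, -0.756]], grip=[1, 1, 1, 1, 1, 1, 1, 0.1])

```text
clock: 9.07
position: [432.6, -39.0, 8.5]
ee_rot: [-0.038, 0.999, 0.0, 0.001]
contact_force: [0.8, -0.1, 0.1]
gripper_width: 69.7
grasp_force: 0.0
```

>>> servo_tool(rotation=[[0, 0, 0], [0, 0, 0], [0, 0, 0], [0, 0, 0]], slide=[[0, 0, 0], [0, 0, 0], [0, 0, 0], [0, 0, 0]], grip=[-0.1, -0.1, -0.1, -0.1])

```text
clock: 9.57
position: [432.1, -38.7, 8.1]
ee_rot: [-0.039, 0.999, 0.0, 0.0]
contact_force: [0.7, -0.4, -0.0]
gripper_width: 38.6
grasp_force: 0.0
```

Run:
```python
from h import *
import pickle
s=read_state();d=get_image("wrist");pickle.dump((s,d),open("w6.pkl","wb"));save("w6.png",d["image"],1.4);print(s["position"],s["gripper_width"])
```

```text
[432.09201216 -38.74553135   8.14231284] 38.564251396092445
```

View pics/w6.png

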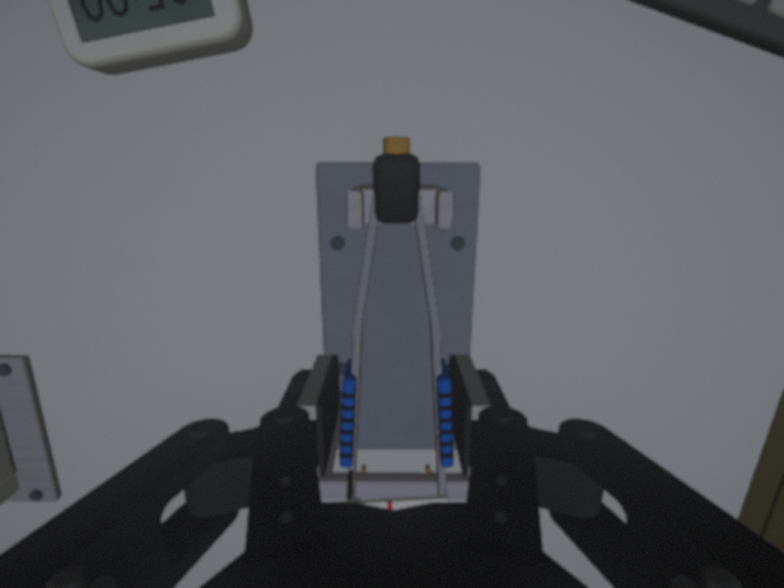

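The pads straddle the blue plates symmetrically, and the brass discs are visible at (363,468) and (428,468). I'll close slowly toward a 24 mm opening.

>>> servo_tool(rotation=[[0, 0, 0], [0, 0, 0], [0, 0, 0], [0, 0, 0], [0, 0, 0], [0, 0, 0], [0, 0, 0]], slide=[[0, 0, 0], [0, 0, 0], [0, 0, 0], [0, 0, 0], [0, 0, 0], [0, 0, 0], [0, 0, 0]], grip=[-0.2, -0.25, -0.3, -0.35, -0.4, -0.42, -0.42])

```text
clock: 10.5
position: [432.8, -38.7, 8.7]
ee_rot: [-0.039, 0.999, 0.0, 0.001]
contact_force: [-1.1, -0.1, 8.9]
gripper_width: 24.8
grasp_force: 6.4
```

```bash
cat > gap.py <<'E'
from h import *
import pickle
def brass(d):
    im=d["image"];hsv=cv2.cvtColor(im,cv2.COLOR_RGB2HSV)
    m=cv2.inRange(hsv,(5,90,40),(30,255,255));m[:300]=0;m[360:]=0;m[:,:220]=0;m[:,340:]=0
    n,l,st,ce=cv2.connectedComponentsWithStats(m)
    return [(st[i].tolist(),ce[i].round(2).tolist()) for i in range(1,n) if st[i,4]>2],im[325:345,250:315]
E
python3 - <<'E'
from gap import *
for f in("w6",0):
    if f: s,d=pickle.load(open(f+".pkl","rb"))
    else:
        s=read_state();d=get_image("wrist");pickle.dump((s,d),open("w7.pkl","wb"))
    b,_=brass(d);print(b,s["gripper_width"],s["position"])
save("w7.png",d["image"][230:370,180:380],4)
E
```

```text
[([259, 334, 2, 3, 5], [259.4, 335.2]), ([305, 334, 2, 4, 5], [305.2, 335.6])] 38.564251396092445 [432.09201216 -38.74553135   8.14231284]
[([269, 332, 1, 4, 4], [269.0, 333.5]), ([291, 333, 2, 2, 3], [291.33, 333.67])] 24.81596325670238 [432.81262313 -38.72543487   8.68092872]
```

View pics/w7.png

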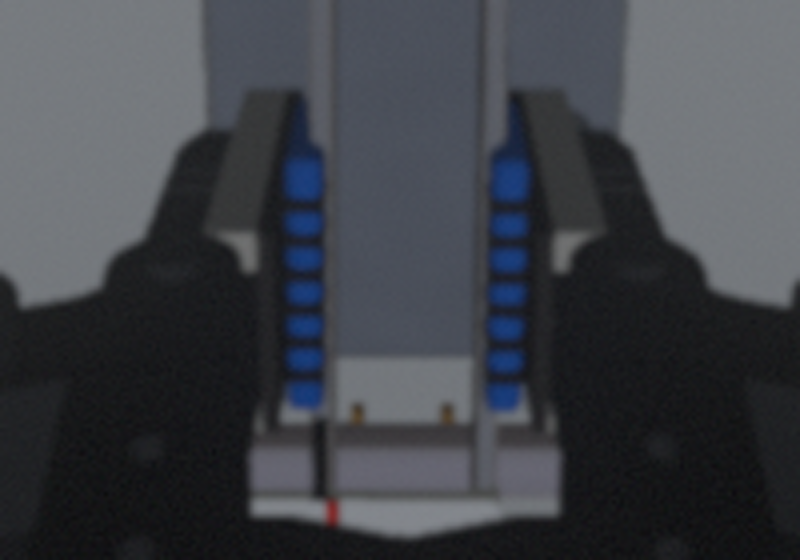

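Now the pointer is about 3 px short of the red line and the gap is about 11.5 mm, which agrees with the 24.8 mm opening. I'll close to 24.0 and lift straight up.

>>> servo_tool(rotation=[[0, 0, 0], [0, 0, 0], [0, 0, 0], [0, 0, 0], [0, 0, 0], [0, 0, 0], [0, 0, 0], [0, 0, 0]], slide=[[0, 0, 0.005], [0, 0, 0.01], [0, 0, 0.03], [0, 0, 0.06], [0, 0, 0.1], [0, 0, 0.15], [0, 0, 0.2], [0, 0, 0.2]], grip=[-0.43, -0.438, -0.438, -0.438, -0.438, -0.438, -0.438, -0.438])

```text
clock: 11.55
position: [432.8, -38.6, 49.1]
ee_rot: [-0.039, 0.999, 0.0, 0.001]
contact_force: [-0.5, 0.1, -1.3]
gripper_width: 23.7
grasp_force: 4.3
```

>>> servo_tool(rotation=[[0, 0, 0], [0, 0, 0], [0, 0, 0], [0, 0, 0], [0, 0, 0], [0, 0, 0], [0, 0, 0], [0, 0, 0]], slide=[[0, 0, 0], [0, 0, 0], [0, 0, 0.1], [0, 0, 0.2], [0, 0, 0.3], [0, 0, 0.35], [0, 0, 0.35], [0, 0, 0.35]], grip=[-0.438, -0.438, -0.438, -0.438, -0.438, -0.438, -0.438, -0.438])

```text
clock: 12.55
position: [431.3, -38.9, 117.2]
ee_rot: [-0.038, 0.999, -0.0, -0.001]
contact_force: [0.4, -0.1, -0.3]
gripper_width: 24.3
grasp_force: 4.2
```

Run:
```python
from gap import *
s=read_state();d=get_image("wrist");pickle.dump((s,d),open("w8.pkl","wb"));b,_=brass(d);print(b,s["gripper_width"],s["position"],s["contact_force"])
c=cam(d,s);P=pts(d,c);Rt=R.from_quat(s["ee_rot"]).as_matrix();T=(P-np.array(s["position"]))@Rt
hsv=cv2.cvtColor(d["image"],cv2.COLOR_RGB2HSV);m=cv2.inRange(hsv,(100,130,40),(125,255,255));n,l,st,ce=cv2.connectedComponentsWithStats(m)
for i in range(1,n):
    q=T[l==i]
    if st[i,4]>8 and abs(np.median(q[:,1]))<30: print("blue tool",st[i].tolist(),np.median(q,0).round(1))
k=(d["image"].max(2)<60);k[90:]=1
k=(abs(T[...,1])<12)&(T[...,2]<-20)&(T[...,0]>55)&(T[...,0]<95)
q=T[k];print("black end tool",len(q),np.median(q,0).round(1),q.min(0),q.max(0))
for a in range(20,95,8):
    k=(abs(T[...,1])<14)&(T[...,2]<-20)&(abs(T[...,0]-a)<3); print(a,k.sum(),np.median(T[k],0).round(1) if k.any() else 0)
save("w8.png",np.vstack([d["image"][60:360,180:380]]),2)
dd=get_image("scene");save("s8.png",dd["image"][120:240,190:360],4.5)
```

```text
[([269, 333, 3, 13, 28], [270.29, 338.79]), ([290, 333, 3, 13, 29], [290.86, 339.14])] 24.27797476976349 [431.33172605 -38.92262019 117.15239909] [ 0.44692574 -0.10473272 -0.25853524]
blue tool [251, 263, 10, 17, 113] [ 12.8 -10.4 -59.2]
blue tool [302, 263, 10, 17, 114] [ 12.5   9.9 -59.2]
blue tool [252, 282, 9, 7, 56] [  7.6 -10.4 -59.5]
blue tool [302, 283, 9, 6, 51] [  7.2   9.8 -59.4]
blue tool [252, 291, 9, 7, 58] [  3.4 -10.6 -59.5]
blue tool [301, 291, 10, 7, 57] [  3.5   9.9 -59.7]
blue tool [252, 300, 10, 7, 55] [ -0.7 -10.7 -59.4]
blue tool [301, 300, 10, 7, 58] [ -0.4   9.9 -59.7]
blue tool [252, 308, 10, 7, 57] [ -4.6 -10.5 -59.5]
blue tool [301, 308, 9, 7, 52] [ -4.6   9.7 -59.6]
blue tool [252, 316, 10, 7, 56] [ -8.6 -10.5 -59.6]
blue tool [301, 317, 9, 6, 52] [ -8.6   9.8 -59.6]
blue tool [254, 325, 8, 7, 48] [-12.7 -10.5 -59.6]
blue tool [301, 325, 8, 7, 51] [-12.9   9.4 -59.5]
black end tool 2971 [ 71.7  -0.3 -57.4] [  55.03535933   -7.15178221 -173.58633145] [ 80.25958519   6.80086896 -50.06184294]
20 3953 [  18.8    8.2 -120.7]
28 190 [ 28.1  -7.7 -55.5]
36 192 [ 36.   -0.3 -55.4]
44 199 [ 44.1   5.4 -55.5]
52 215 [ 51.9  -5.1 -55.3]
60 473 [ 60.5  -0.3 -56.6]
68 574 [ 68.1  -0.2 -57.2]
76 424 [ 75.3  -0.3 -55.8]
84 0 0
92 0 0
```

View pics/w8.png

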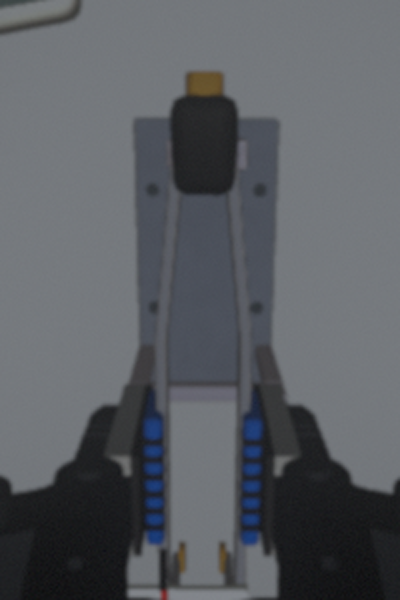

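The tweezers are lifted and level, and the pointer is aligned with the red line at crop (164,560–595). I'll move over the treatment well at a safe height and then measure where the discs are relative to the plate.

>>> servo_tool(rotation=[[0, 0, -0.001], [0, 0, -0.0032], [0, 0, -0.0032], [0, 0, -0.0032], [0, 0, -0.0032], [0, 0, -0.0032], [0, 0, -0.0032], [0, 0, -0.0032]], slide=[[0, -0.08, 0], [0.01, -0.22, 0], [0.02, -0.38, 0], [0.03, -0.54, 0], [0.043, -0.7, 0], [0.043, -0.84, 0], [0.043, -0.95, 0], [0.043, -1, 0]], grip=[-0.438, -0.438, -0.438, -0.438, -0.438, -0.438, -0.438, -0.438])

```text
clock: 13.65
position: [440.2, -239.6, 117.2]
ee_rot: [-0.028, 1.0, 0.0, -0.001]
contact_force: [0.5, 0.5, 0.5]
gripper_width: 24.2
grasp_force: 4.2
```

>>> servo_tool(rotation=[[0, 0, 0], [0, 0, 0], [0, 0, 0], [0, 0, 0], [0, 0, 0], [0, 0, 0], [0, 0, 0], [0, 0, 0]], slide=[[0, -0.1, 0], [0, -0.17, 0], [0, -0.204, -0.05], [0, -0.204, -0.15], [0, -0.204, -0.25], [0, -0.204, -0.3], [0, -0.204, -0.3], [0, -0.204, -0.3]], grip=[-0.438, -0.438, -0.438, -0.438, -0.438, -0.438, -0.438, -0.438])

```text
clock: 14.65
position: [441.2, -279.7, 58.6]
ee_rot: [-0.029, 1.0, -0.0, 0.001]
contact_force: [-0.0, 0.9, -0.2]
gripper_width: 23.9
grasp_force: 4.2
```

```bash
cat > meas.py <<'E'
from gap import *
def meas(tag):
    s=read_state();d=get_image("wrist");pickle.dump((s,d),open(tag+".pkl","wb"));c=cam(d,s);b,_=brass(d)
    print(s["position"].round(2),s["gripper_width"],s["contact_force"].round(2),R.from_quat(s["ee_rot"]).as_rotvec(),s["clock"])
    Rt=R.from_quat(s["ee_rot"]).as_matrix();f=-Rt[:,0]
    K,Rc,o=c
    for st,ce in b:
        r=Rc@np.linalg.inv(K)@np.array([ce[0],ce[1],1]);t=((s["position"]+55*f-o)@f)/(r@f);p=o+t*r
        print(st,ce,"world",p.round(1),"tool",(Rt.T@(p-s["position"])).round(2))
    return s,d,c
E
python3 - <<'E'
from meas import *
s,d,c=meas("w9")
print("plate px",proj(c,[[488,-277.2,24],[501.6,-276.4,24]]))
save("w9.png",d["image"][230:380,180:380],4)
E
```

```text
[ 441.25 -279.74   58.58] 23.89200416706 [-0.04  0.94 -0.2 ] [-9.02807420e-02  3.13914487e+00 -8.51091845e-04] 14.65
[269, 334, 3, 12, 25] [270.32, 339.32] world [ 496.5 -283.4   72.1] tool [-55.    -6.86 -13.48]
[290, 334, 3, 12, 26] [290.92, 339.27] world [ 495.8 -271.    72.1] tool [-55.     5.56 -13.43]
plate px [[281.42203881 286.58367178]
 [281.44343921 302.69183654]]
```

View pics/w9.png

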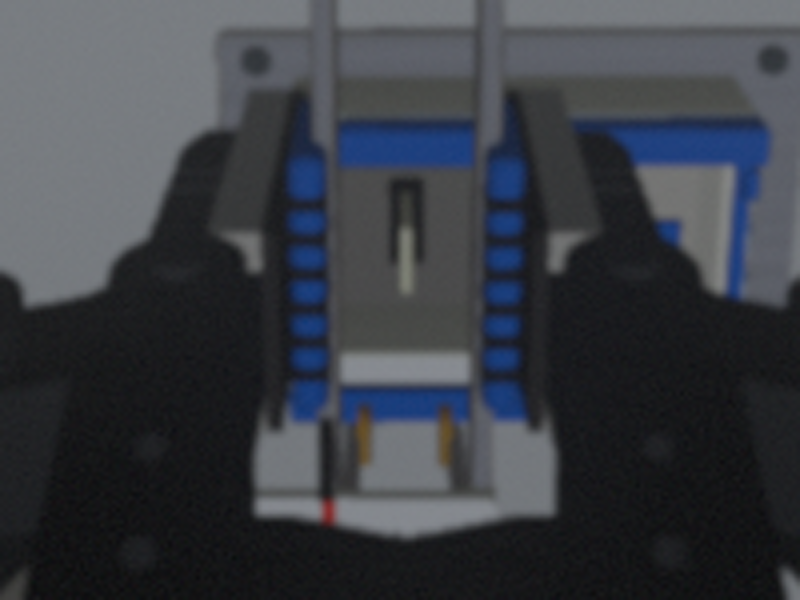

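The discs straddle the plate (plate line at x=405, discs at 364 and 445), and the pointer sits on the red line. I'll lower in two stages.

>>> servo_tool(rotation=[[0, 0, 0], [0, 0, 0], [0, 0, 0], [0, 0, 0], [0, 0, 0], [0, 0, 0], [0, 0, 0], [0, 0, 0]], slide=[[-0.002, 0.002, -0.03], [-0.0025, 0.002, -0.07], [-0.0025, 0.002, -0.11], [-0.0025, 0.002, -0.14], [-0.0025, 0.002, -0.16], [-0.0025, 0.002, -0.175], [-0.0025, 0.002, -0.18], [-0.0025, 0.002, -0.18]], grip=[-0.438, -0.438, -0.438, -0.438, -0.438, -0.438, -0.438, -0.438])

```text
clock: 15.7
position: [440.3, -279.2, 22.1]
ee_rot: [-0.029, 1.0, -0.0, 0.0]
contact_force: [-0.4, 0.1, -0.8]
gripper_width: 24.0
grasp_force: 4.2
```

Run:
```python
from meas import *
s,d,c=meas("w10");P=pts(d,c)
im=d["image"];print("rows",[ (v,im[v,262:300].astype(int).mean(1).astype(int).tolist()) for v in range(318,330,3)])
for zt in (24,): 
    for v in range(305,335,2):
        g=im[v,274:288].astype(int).sum(1);w=np.clip(g-np.median(g)-25,0,None)
        if w.sum()>40: u=(w*np.arange(274,288)).sum()/w.sum();print(v,round(u,2),ray(c,(u,v),24).round(2).tolist(),int(w.max()))
```

```text
[ 440.25 -279.24   22.1 ] 23.959376566486203 [-0.44  0.09 -0.81] [-8.98025664e-02  3.14009450e+00 -1.41099992e-04] 15.7
[269, 332, 4, 14, 45] [270.73, 338.6] world [ 495.5 -282.7   34.9] tool [-55.    -6.63 -12.83]
[290, 332, 3, 14, 38] [290.95, 338.82] world [ 494.8 -270.5   35.1] tool [-55.     5.59 -13.02]
rows [(318, [58, 68, 68, 66, 70, 71, 70, 71, 72, 71, 71, 71, 69, 55, 41, 33, 53, 83, 101, 101, 78, 48, 34, 43, 59, 70, 71, 71, 71, 72, 72, 72, 70, 69, 68, 64, 66, 62]), (321, [57, 69, 68, 66, 69, 70, 72, 71, 72, 72, 70, 70, 68, 56, 41, 34, 61, 97, 117, 116, 90, 52, 33, 41, 58, 68, 72, 72, 70, 70, 70, 71, 71, 71, 68, 64, 65, 60]), (324, [59, 71, 69, 66, 68, 71, 71, 69, 71, 70, 71, 70, 69, 60, 49, 43, 62, 96, 117, 115, 90, 56, 41, 50, 63, 69, 70, 72, 71, 71, 70, 71, 71, 70, 68, 63, 65, 64]), (327, [73, 78, 71, 66, 69, 71, 71, 70, 70, 70, 70, 70, 71, 71, 70, 71, 80, 100, 118, 116, 96, 74, 69, 69, 71, 70, 70, 70, 70, 71, 70, 71, 70, 69, 67, 62, 68, 69])]
305 280.88 [[479.08, -277.51, 24.0]] 57
307 281.36 [[480.48, -277.13, 24.0]] 42
309 281.19 [[481.92, -277.16, 24.0]] 33
311 281.81 [[483.33, -276.68, 24.0]] 34
313 281.1 [[484.8, -277.05, 24.0]] 34
315 280.94 [[486.25, -277.07, 24.0]] 35
317 280.61 [[487.72, -277.2, 24.0]] 45
319 280.42 [[489.18, -277.23, 24.0]] 137
321 280.43 [[490.65, -277.14, 24.0]] 147
323 280.43 [[492.12, -277.06, 24.0]] 146
325 280.43 [[493.6, -276.97, 24.0]] 121
327 280.44 [[495.08, -276.89, 24.0]] 114
329 280.4 [[496.58, -276.82, 24.0]] 114
331 280.41 [[498.07, -276.74, 24.0]] 116
333 280.38 [[499.58, -276.67, 24.0]] 115
```

>>> servo_tool(rotation=[[0, 0, 0], [0, 0, 0], [0, 0, 0], [0, 0, 0], [0, 0, 0], [0, 0, 0], [0, 0, 0], [0, 0, 0]], slide=[[0, -0.001, -0.015], [0, -0.001, -0.03], [0, -0.001, -0.045], [0, -0.001, -0.06], [0, -0.001, -0.075], [0, -0.001, -0.085], [0, -0.001, -0.088], [0, -0.001, -0.088]], grip=[-0.438, -0.438, -0.438, -0.438, -0.438, -0.438, -0.438, -0.438])

```text
clock: 16.75
position: [440.2, -279.4, 4.4]
ee_rot: [-0.029, 1.0, -0.0, 0.0]
contact_force: [-0.0, 0.2, -0.7]
gripper_width: 24.1
grasp_force: 4.2
```

>>> servo_tool(rotation=[[0, 0, 0], [0, 0, 0], [0, 0, 0], [0, 0, 0]], slide=[[0, 0, 0], [0, 0, 0], [0, 0, 0], [0, 0, 0]], grip=[-0.438, -0.438, -0.438, -0.438])

```text
clock: 17.25
position: [440.2, -279.4, 4.4]
ee_rot: [-0.029, 1.0, -0.0, 0.0]
contact_force: [0.4, 0.0, -0.5]
gripper_width: 24.0
grasp_force: 4.2
```

Run:
```python
from meas import *
s,d,c=meas("w11");P=pts(d,c)
Rt=R.from_quat(s["ee_rot"]).as_matrix();T=(P-s["position"])@Rt
for a in (28,36,44,52,68):
    k=(abs(T[...,1])<14)&(T[...,2]<-40)&(T[...,2]>-70)&(abs(T[...,0]-a)<3);print(a,k.sum(),np.median(T[k],0).round(1))
k=(P[...,2]>40)&(P[...,2]<50)&(abs(P[...,0]-492)<14)&(abs(P[...,1]+235)<15);print("knob",k.sum(),P[k].mean(0) if k.any() else 0)
save("w11.png",d["image"][230:380,180:380],4)
```

```text
[ 440.15 -279.42    4.45] 24.03446625196095 [ 0.39  0.04 -0.47] [-8.97107044e-02  3.14027269e+00 -2.71676510e-05] 17.25
[269, 332, 4, 14, 45] [270.73, 338.6] world [ 495.4 -282.9   17.3] tool [-55.    -6.63 -12.83]
[290, 332, 3, 15, 39] [290.9, 338.46] world [ 494.7 -270.7   17.1] tool [-55.     5.57 -12.69]
28 191 [ 28.    6.8 -55.3]
36 191 [ 35.9   6.2 -55.5]
44 198 [ 44.   -0.3 -55.4]
52 213 [ 52.1   4.6 -55.4]
68 575 [ 68.1  -0.4 -57.2]
knob 0 0
```

View pics/w11.png

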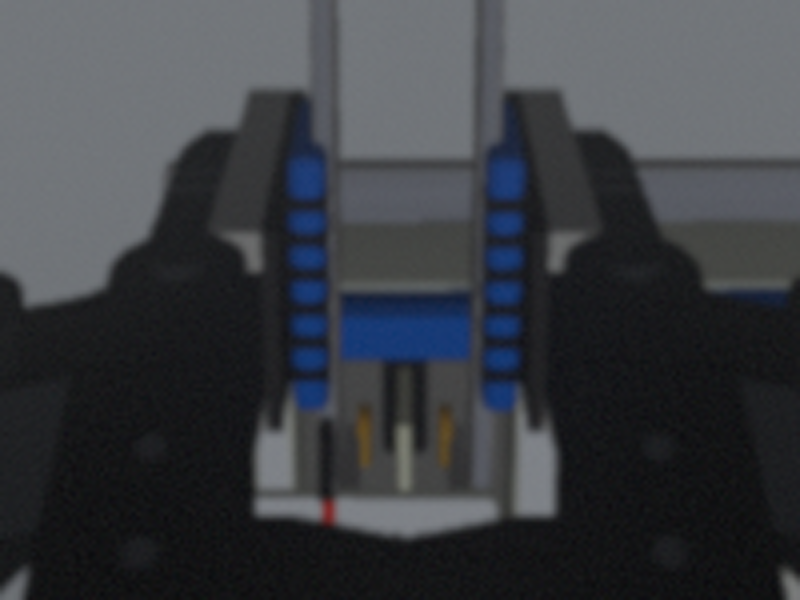

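The discs sit evenly either side of the plate (365 and 445, plate at 405), level, with the pointer on the red line and no contact force. I'm handing it in.

```bash
python3 -c "
from bench import job_done;print(job_done())"
```

```text
the job is handed in; nothing more can be done
None
```

I handed the job in at 17.3 s, with no verdict returned: the cover is at its stop over the control well, and the discs are held about 10 mm apart either side of the plate, level, centred to about 0.2 mm across it, with no contact force felt.

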